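Hold a valve spring down four clicks for the keepers

TASK

The bench valve spring compressor has its fork sitting on the spring of this cylinder head, with its pawl in one of the first teeth. Bring the lever down by its grip exactly four more clicks of the ratchet from where it stands now, no fifth, and finish still holding it there with the fingers, the spring's load in the hand and off the pawl, so that the keepers can be picked out. Leave the valves, the dish and the hammer on the bench where they are.

Things in the scene. Friction and masses are not known exactly. Their poses are not given: they have to be found in the camera images.
- lever: Steel hand lever of the blue bench valve spring compressor. Origin: its pivot, between two upright cheek plates, 185 mm above the bench. The frame turns with it: x is the level pivot axis, y runs along the lever from the grip to the pivot, z across it, upwards. Pressing the grip down turns it positively about x. At the start it slopes up to the grip by about 1 to 16 degrees, the pawl in one of the first teeth.
- grip (a point): Middle of the round black grip at the end of the lever, on its axis, 300 mm from the pivot; the grip is 29 mm across and 110 mm long and lies along the y axis (to the pivot); about 190 to 270 mm above the bench at the start. One click is 5 degrees, 26 mm of travel here; four are 105 mm along the arc. Nothing stands within 60 mm beside or above it.
- fork_pin (a point): Pin by which the lever carries the fork, 32 mm from the pivot; the fork presses on the spring's retainer. The spring pushes the grip back up with about 6 to 12 N, more as it goes down; riding up a tooth adds about 2 N, and at the click the push needed drops for a moment by about 3 to 7 N. Let go, the lever springs up to the last tooth that clicked, no further. More teeth follow after the fourth.
- pawl: Steel pawl, 42 mm, with a round thumb tail, on top of the cheeks behind the pivot; origin at its pin, 72 mm behind the pivot and 40 mm above it. Its spring drops its nose behind each tooth, the click. It works by itself; leave it. Carrying the lever it is pressed with about 35 to 50 N; while the hand holds the lever a little past the tooth, only with about 20 N or less, its own spring.
- press: The fixed compressor: blue base plate 200 x 315 mm, cylinder head 150 x 170 mm on it, its top 86 mm above the bench, cheek plates up to 240 mm high at the end away from the grip. Origin on the bench; z up; the lever runs along its y axis, the grip towards -y, the pivot at y = +100 mm.
- valve1_mid (a point): Middle of a loose engine valve standing on its head on the bench (38 mm head, 7 mm stem, 108 mm tall), between the compressor and the robot; leave it alone.
- valve2_mid (a point): Middle of a second such valve, 45 to 105 mm from the first; leave it alone.
- dish: Loose round steel dish, 110 mm across and 24 mm high, with spare keepers, on the robot's side of the compressor, well below the lever; the origin is the centre of its underside. Leave it alone.
- hammer: Loose hammer with a wooden handle, 260 mm long, lying on the bench beyond the cylinder head; the origin is under the middle of its length. Leave it alone.

How it is judged:
At the end, for the whole second after the job is handed in: The middle of the grip is 102 to 125 mm from where it started (four clicks, not five), the fingers press on the lever with more than 4 N, and the pawl carries less than 30 N, so the hand and not the tooth holds the spring down; all still (distance of grip from where it was at the start of the episode between 0.1015 and 0.1258 m and contact force between the fingers and lever above 4 N and contact force between pawl and lever below 30 N and angular speed of lever below 0.1 rad/s); the arm keeps its last pose, push and grip.
It fails at once if the lever was pressed on to a fifth click (distance of grip from where it was at the start of the episode above 0.1305 m).
It fails at once if the first valve was disturbed (distance of valve1_mid from where it was at the start of the episode above 0.03 m).
It fails at once if the second valve was disturbed (distance of valve2_mid from where it was at the start of the episode above 0.03 m).
It fails at once if the dish was disturbed (distance of dish from where it was at the start of the episode above 0.03 m).
It fails at once if the hammer was disturbed (distance of hammer from where it was at the start of the episode above 0.03 m).
It also fails if it takes over 51 s, if anything falls off the work surface, if the arm or the gripper's body presses on something with over 40 N, if the wrist force passes 120 N, or if a joint passes its speed limit or range.

ROBOT

A 6-joint arm with a two-finger parallel gripper is mounted at the origin on the work surface. World frame = base frame: x ahead of the robot, y to its left, z up, the work surface at z = 0. Lengths are in m, angles in rad, forces in N, time in s.
With the tool pointing down it reaches from about 0.4 to 0.925 m from the base axis. Payload 12.5 kg.
Tool frame: the origin (TCP) lies midway between the tips of the shut fingers; the grasp point (between the pads) lies 19 mm behind it (robot.pinch_z is the z of the grasp point in the tool frame, in m); z points along the fingers, y is the line along which they close (so a half turn about z gives the same grasp; the last joint's range is limited). The gripper opens to 95 mm and grips with 3 to 60 N. Pads are 20 mm wide; open, the fingers measure 119 mm over their backs; the gripper's body (75 mm by 180 mm) begins 59 mm behind the grasp point.
Start: joints at [-1.414, 0.491, 1.559, -0, 1.092, -0.106], TCP at [0.162, -0.604, 0.215] pointing down, gripper open.
Joint ranges: [-3.1, 3.1], [-0.84, 2.19], [0.05, 2.79], [-1.13, 4.28], [0.06, 2.93], [-2.69, 2.69]. Speed limits (rad/s): [2.22, 2.22, 2.79, 3.14, 3.14, 3.14].

INTERFACE

Orientations are given as a 3x3 rotation matrix whose columns are the frame's x, y, z axes.
In Python, from plant import robot, cams gives the robot as it stands. The module is installed in compiled form; this text tells all that it offers.
- The arm moves only by the tool jog_arm, never from a script. Its argument "series" is a list of rows, each a list of 3 entries, a list of its own where there are three numbers: the shift along the tool's x, y, z in mm, then the turn about the tool's z in units of 6 degrees (1.0 is 6 degrees), then the closure in counts, from 0 (fully open) to 255 (shut). A call has exactly 5 rows; each row is the pose to reach, as a shift and turn from the pose commanded when the call began, along the tool's axes at that moment; what a row does not reach only later rows make up. A row lasts 1/12 s, in which the tool goes at most 41.7 mm and 7.16 degrees, less where a joint would pass 70% of its speed; a pose out of reach is approached as far as the arm can. A call with a gripper value outside its range is refused whole. The fingers move at their own pace and stop on an object; "force" is the grip in N (left out, the last holds). Time passes only in rows, so rows that repeat a pose let the fingers close, or fill a call up. It gives the time, the measured TCP pose, the force, the opening and the grip force at its end, in the units of the state.
- robot.observe(): the state, without advancing time (a new reading comes with each control period).
- cams.get_image(name): name is "scene" or "top" or "wrist"; returns a dict with "color" (480x640x3 uint8, red, green, blue), "camera_matrix" (3x3 intrinsics, pixels), "R" (3x3) and "t" (3): a world point X has camera coordinates R X + t; the wrist camera has in their place "hand_eye" (4x4, takes a point from camera to tool coordinates, whose origin is the TCP and whose axes are the flange's). Camera axes: x right, y down, z forward; pixel columns grow to the right and rows downward; lengths in m; the calibration is good to about 2 mm. The wrist camera is an equidistant fisheye: a pixel r from the principal point sees the ray r / f radians off the axis. A picture is of the moment at which its call begins: read the wrist's pose just before it. There is no depth.
- robot.job_done(): hands the job in; it is judged then, once.
The state is a dict: "time": time; "joint_pos": joint angles; "joint_vel": joint speeds; "joint_torque": joint torques, N m; "tcp_pos": TCP position; "ee_rot": TCP orientation; "wrist_force": force on the tool from outside, world axes, zero at the start; "moment": the same for the moment, N m; "opening": opening from 0.0 (shut) to 1.0 (fully open); "gripper_force": force on a finger pad.
Only numpy, scipy, OpenCV 4.12 (cv2) and the standard library are available. Lean on these libraries where they do the work, as an engineer would, in place of code of your own. Each camera call takes 0.05 s, during which the arm holds its last target. There are 200 camera calls.

## Working session

There is one attempt and no reset: what is moved stays moved. The work goes in short steps, Python scripts to look and compute and a tool call to move; the robot and the scene stay as the last step left them, time stands still between calls to the robot, and variables do not carry over. Pictures are saved under pics/ and viewed, at most 10 in all, crops included, and the job is handed in when it is done.

Besides the shell and the picture viewer there is one more tool, called after "Request:" as name(argument=value, ...) on one line, values as JSON. jog_arm: Moves the arm, as the interface text tells. Its arguments: {"type":"object","properties":{"series":{"type":"array"},"force":{"type":"number"}},"required":["series"]}

```bash
mkdir -p pics
python3 - <<'E'
from plant import robot,cams
import cv2,numpy as np,pickle
s=robot.observe();print(s['time'],s['tcp_pos'],s['ee_rot'],s['opening'],robot.pinch_z)
d={}
for n in['scene','top']:
    d[n]=cams.get_image(n);cv2.imwrite(f'pics/{n}.png',d[n]['color'][:,:,::-1]);print(n,d[n]['camera_matrix'].tolist(),d[n]['R'].tolist(),d[n]['t'].tolist())
pickle.dump(d,open('im.pkl','wb'))
E
```

```text
0.0 [ 0.16234524 -0.60327598  0.21404128] [[ 9.65682981e-01  2.59723620e-01 -1.48629630e-04]
 [ 2.59723615e-01 -9.65682302e-01  1.15569740e-03]
 [ 1.56632910e-04 -1.15463994e-03 -9.99999321e-01]] 1.0010991522168766 -0.0188
scene [[477.4876704029403, 0.0, 310.5146841820811], [0.0, 477.4876704029403, 244.23493467660745], [0.0, 0.0, 1.0]] [[-0.8941280757651368, 0.447796623287278, 0.003628815377710462], [0.3567221592975985, 0.717129059342726, -0.5987279960986255], [-0.2707107038788689, -0.534045032201151, -0.8009442042905853]] [0.4584490047811695, -0.1744858075132389, 1.063196387029327]
top [[610.7358065081934, 0.0, 323.69359769894777], [0.0, 610.7358065081934, 240.2007455100202], [0.0, 0.0, 1.0]] [[0.0227286958485126, -0.9995638110075244, 0.018857203110209348], [-0.9935074275022922, -0.024686114417520277, -0.1110566848629239], [0.11147375423301892, -0.016210597739718807, -0.9936351536847504]] [0.11084142090324599, 0.573323854452915, 1.0368403908216952]
```

View pics/scene.png

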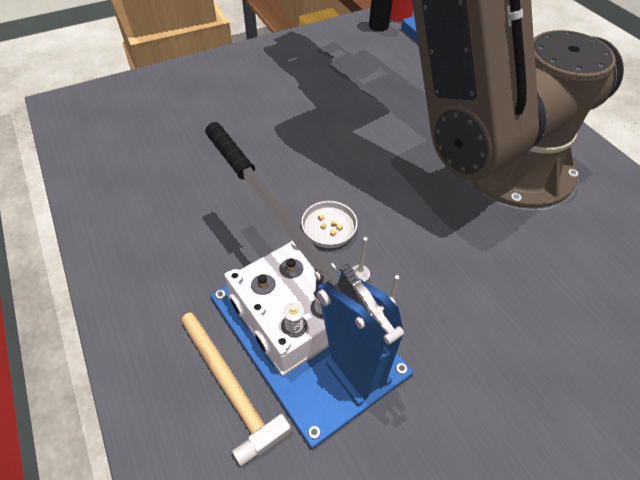

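View pics/top.png

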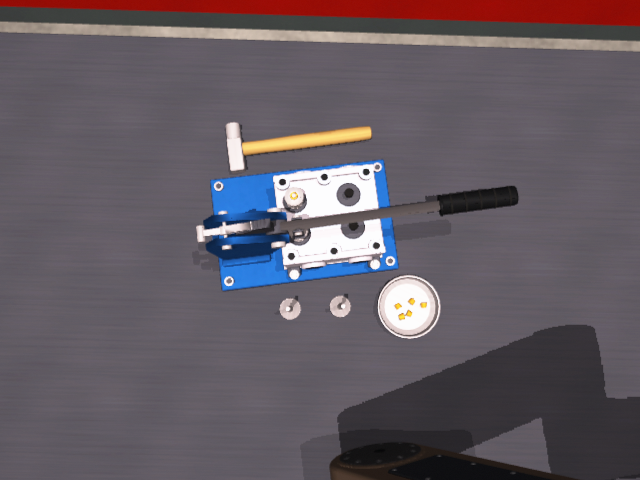

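The scene view shows the black grip from about (209,127) to (249,175). In the top view it runs from (439,205) to (517,195), with the lever going left to the blue cheeks at about (245,232). The valves are at (290,308) and (340,306), the dish at (409,307), and the hammer lies beyond the head. Next I'll triangulate the grip axis.

```bash
cat > h.py <<'E'
import cv2,numpy as np
def ray(im,p):
    K,R,t=(np.array(im[k]) for k in('camera_matrix','R','t'))
    return -R.T@t, R.T@np.linalg.solve(K,[p[0],p[1],1])
def tri(a,p,b,q):
    c1,d1=ray(a,p);c2,d2=ray(b,q);d1/=np.linalg.norm(d1);d2/=np.linalg.norm(d2)
    s=np.linalg.lstsq(np.c_[d1,-d2],c2-c1,rcond=None)[0]
    A=c1+s[0]*d1;B=c2+s[1]*d2
    return (A+B)/2,np.linalg.norm(A-B)
def grip(im,box,thr):
    x0,y0,x1,y1=box
    m=(im['color'].max(2)<thr).astype(np.uint8)[y0:y1,x0:x1]
    m=cv2.morphologyEx(m,cv2.MORPH_CLOSE,np.ones((5,5)));m=cv2.morphologyEx(m,cv2.MORPH_OPEN,np.ones((5,5)))
    c=max(cv2.findContours(m,0,2)[0],key=cv2.contourArea)
    r=cv2.minAreaRect(c);b=cv2.boxPoints(r)+[x0,y0]
    e=[b[i] for i in range(4)]
    if np.linalg.norm(e[0]-e[1])<np.linalg.norm(e[1]-e[2]): E=[(e[0]+e[1])/2,(e[2]+e[3])/2]
    else: E=[(e[1]+e[2])/2,(e[3]+e[0])/2]
    return np.array(E),r
E
python3 - <<'E'
from h import *;import pickle
d=pickle.load(open('im.pkl','rb'))
s,rs=grip(d['scene'],(190,110,265,190),50);t,rt=grip(d['top'],(425,170,535,219),50)
s=s[np.argsort(s[:,0])];t=t[np.argsort(-t[:,0])]
print(s,rs,t,rt)
P=[tri(d['scene'],s[i],d['top'],t[i]) for i in(0,1)];print(P)
a,b=P[0][0],P[1][0];v=a-b;print('mid',(a+b)/2,'len',np.linalg.norm(v),'elev',np.degrees(np.arcsin(v[2]/np.linalg.norm(v))),'az',np.degrees(np.arctan2(v[1],v[0])))
def pl(p,z):
    c,r=ray(d['top'],p);return c+r*(z-c[2])/r[2]
for n,p,z in[('cheek',(245,232),.24),('v1',(290,308),0),('v2',(340,306),0),('dish',(409,307),.0)]:print(n,pl(p,z))
for q in [(218,186),(377,167),(390,261),(228,281)]:print('bolt',pl(q,.012))
E
```

```text
[[209.760005   123.68000031]
 [246.48000145 172.63999176]] ((38.12000274658203, 38.159996032714844), (61.19999313354492, 17.599998474121094), 53.13010025024414) [[517.15822601 194.16024351]
 [437.68154955 204.9979744 ]] ((52.41988754272461, 29.57910919189453), (19.996753692626953, 80.21221160888672), 82.23483276367188)
[(array([ 0.6229285 , -0.14967376,  0.23222323]), np.float64(0.0033386888342323423)), (array([ 0.6065188 , -0.03856273,  0.21152164]), np.float64(0.0005023936673629411))]
mid [ 0.61472365 -0.09411824  0.22187243] len 0.11420812810232525 elev 10.44327521198861 az -81.59886387440118
cheek [0.55589309 0.23846243 0.24      ]
v1 [0.45142387 0.18099628 0.        ]
v2 [0.45697925 0.09226481 0.        ]
dish [ 0.4580142  -0.03078701  0.        ]
bolt [0.66560886 0.31566044 0.012     ]
bolt [0.70806979 0.03087201 0.012     ]
bolt [0.5384048  0.00552782 0.012     ]
bolt [0.49618144 0.29098942 0.012     ]
```

Request:
jog_arm(series=[[[15, -10, -20], 0, 0], [[45, -30, -50], 0, 0], [[76, -50, -75], 0, 0], [[108, -71, -90], 0, 0], [[140, -92, -90], 0, 0]])

```text
time: 0.52
tcp_pos: [0.2722, -0.4806, 0.3071]
ee_rot: [[0.966, 0.259, 0.002], [0.259, -0.966, -0.004], [0.0, 0.004, -1.0]]
wrist_force: [0.5, -0.2, -0.7]
opening: 1.0
gripper_force: 0.0
```

Request:
jog_arm(series=[[[32, -21, 0], 0, 0], [[64, -42, 0], 0, 0], [[96, -63, 0], 0, 0], [[128, -84, 0], 0, 0], [[160, -105, 0], 0, 0]])

```text
time: 0.93
tcp_pos: [0.3994, -0.3362, 0.3043]
ee_rot: [[0.966, 0.26, -0.0], [0.26, -0.966, 0.0], [-0.0, -0.0, -1.0]]
wrist_force: [0.8, -0.1, 1.1]
opening: 1.002
gripper_force: 0.0
```

Request:
jog_arm(series=[[[32, -21, 0], 0, 0], [[64, -42, 0], 0, 0], [[96, -63, 0], 0, 0], [[128, -84, 0], 0, 0], [[160, -105, 0], 0, 0]])

```text
time: 1.35
tcp_pos: [0.5267, -0.1932, 0.3043]
ee_rot: [[0.966, 0.26, -0.0], [0.26, -0.966, 0.0], [-0.0, -0.0, -1.0]]
wrist_force: [-0.1, -1.5, -0.4]
opening: 0.999
gripper_force: 0.0
```

Request:
jog_arm(series=[[[30, -20, 0], -1, 0], [[60, -40, 0], -2, 0], [[90, -60, 0], -3, 0], [[109, -72, 0], -4, 0], [[109, -72, 0], -5, 0]])

```text
time: 1.77
tcp_pos: [0.6144, -0.0938, 0.3034]
ee_rot: [[0.7, 0.714, -0.001], [0.714, -0.7, 0.001], [0.0, -0.001, -1.0]]
wrist_force: [-0.6, -0.6, 0.6]
opening: 1.002
gripper_force: 0.0
```

Request:
jog_arm(series=[[[0, 0, 0], -1, 0], [[0, 0, 0], -2, 0], [[0, 0, 0], -3, 0], [[0, 0, 0], -4, 0], [[0, 0, 0], -5, 0]])

```text
time: 2.18
tcp_pos: [0.6123, -0.0971, 0.304]
ee_rot: [[0.253, 0.968, -0.001], [0.968, -0.253, 0.0], [-0.0, -0.001, -1.0]]
wrist_force: [0.9, -0.3, 0.2]
opening: 0.998
gripper_force: 0.0
```

Request:
jog_arm(series=[[[0, 0, 0], -1, 0], [[0, 0, 0], -2, 0], [[0, 0, 0], -3, 0], [[0, 0, 0], -3.9, 0], [[0, 0, 0], -3.9, 0]])

```text
time: 2.6
tcp_pos: [0.6123, -0.0971, 0.304]
ee_rot: [[-0.151, 0.988, -0.001], [0.988, 0.151, 0.0], [0.0, -0.001, -1.0]]
wrist_force: [0.4, -0.5, -1.0]
opening: 1.0
gripper_force: 0.0
```

Run:
```python
from plant import robot,cams
import cv2,pickle
s=robot.observe();print(s['time'],s['tcp_pos'],s['ee_rot'].round(4).tolist(),s['joint_pos'],s['wrist_force'])
w=cams.get_image('wrist');print({k:v.tolist() for k,v in w.items() if k!='color'})
pickle.dump((s,w),open('w1.pkl','wb'))
cv2.imwrite('pics/w1.png',w['color'][:,:,::-1])
```

```text
2.6 [ 0.61227503 -0.09712066  0.30404662] [[-0.1513, 0.9885, -0.0007], [0.9885, 0.1513, 0.0001], [0.0002, -0.0007, -1.0]] [-2.63767934e-01  4.11945354e-01  1.44798934e+00 -1.12544601e-04
  1.28232143e+00 -4.15590608e-01] [ 0.3871085  -0.50298918 -0.95973921]
{'camera_matrix': [[371.64829954431775, 0.0, 313.4271697728553], [0.0, 371.64829954431775, 246.262648609031], [0.0, 0.0, 1.0]], 'hand_eye': [[0.0007032773873387184, -0.9646777465413112, -0.2634318711334936, 0.07415476544401518], [0.9999995142570238, 0.0008603542325969342, -0.00048091195669314586, -0.001006625784777504], [0.0006905697879981869, -0.26343140495880807, 0.9646778830235488, -0.17122754043480437], [0.0, 0.0, 0.0, 1.0]]}
```

View pics/w1.png

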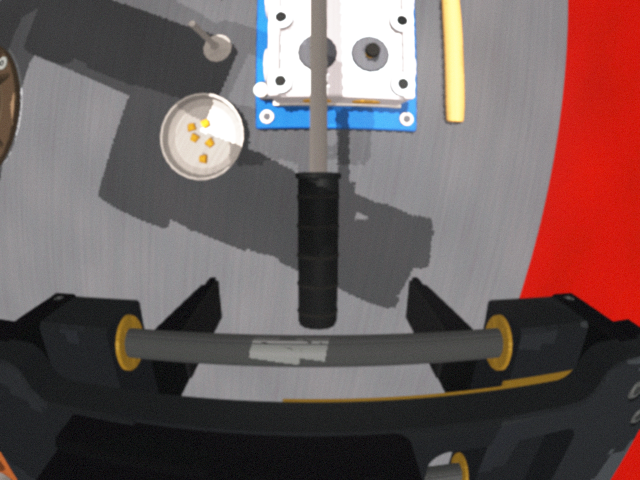

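The wrist view shows the grip vertical in the image, from (318,173) to (318,325), centred between the open fingers. I'll cast these ends as rays to check position and slope.

```bash
cat >> h.py <<'E'
def wray(s,w,p):
    K=w['camera_matrix'];x=(p[0]-K[0,2])/K[0,0];y=(p[1]-K[1,2])/K[1,1];th=np.hypot(x,y)
    d=np.array([np.sin(th)*x/th,np.sin(th)*y/th,np.cos(th)]);H=w['hand_eye'];R=s['ee_rot']
    return s['tcp_pos']+R@H[:3,3],R@H[:3,:3]@d
E
python3 - <<'E'
from h import *;import pickle
s,w=pickle.load(open('w1.pkl','rb'));d=pickle.load(open('im.pkl','rb'))
c,_=wray(s,w,(318,173));print('cam',c)
T=[(517.2,194.2),(437.7,205)];S=[(209.8,123.7),(246.5,172.6)]
for p,q,r in[((318,325),T[0],S[0]),((318,173),T[1],S[1])]:
    _,v=wray(s,w,p)
    for im,px in(('top',q),('scene',r)):
        c2,v2=ray(d[im],px);v2/=np.linalg.norm(v2)
        k=np.linalg.lstsq(np.c_[v,-v2],c2-c,rcond=None)[0];A=c+k[0]*v;B=c2+k[1]*v2
        print(im,(A+B)/2,np.linalg.norm(A-B))
E
```

```text
cam [ 0.60017696 -0.02398331  0.47528733]
top [ 0.6226825  -0.15093642  0.22635721] 0.0003846421225704848
scene [ 0.62342686 -0.14815916  0.23360118] 0.0028029467873287267
top [ 0.60687849 -0.04118311  0.20315203] 0.002699827357485027
scene [ 0.605823   -0.04182073  0.20849182] 9.433630500524835e-05
```

Request:
jog_arm(series=[[[2, 2, 30], 0, 0], [[2, 2, 60], 0, 0], [[2, 2, 85], 0, 0], [[2, 2, 103], 0, 0], [[2, 2, 103], 0, 0]])

```text
time: 3.07
tcp_pos: [0.6126, -0.0945, 0.1976]
ee_rot: [[-0.144, 0.99, -0.006], [0.99, 0.144, 0.001], [0.002, -0.006, -1.0]]
wrist_force: [-1.1, -0.0, -0.5]
opening: 0.998
gripper_force: 0.0
```

Request:
jog_arm(series=[[[0, 0, 0], 0, 120], [[0, 0, 0], 0, 160], [[0, 0, 0], 0, 255], [[0, 0, 0], 0, 255], [[0, 0, 0], 0, 255]], force=45)

```text
time: 3.48
tcp_pos: [0.6143, -0.0949, 0.2024]
ee_rot: [[-0.147, 0.989, 0.001], [0.989, 0.147, -0.0], [-0.001, 0.001, -1.0]]
wrist_force: [0.2, -0.9, -0.3]
opening: 0.705
gripper_force: 0.0
```

Request:
jog_arm(series=[[[0, 0, 0], 0, 255], [[0, 0, 0], 0, 255], [[0, 0, 0], 0, 255], [[0, 0, 0], 0, 255], [[0, 0, 0], 0, 255]], force=45)

```text
time: 3.9
tcp_pos: [0.6141, -0.0949, 0.2014]
ee_rot: [[-0.147, 0.989, 0.0], [0.989, 0.147, -0.0], [-0.0, -0.0, -1.0]]
wrist_force: [-0.2, 0.4, 0.5]
opening: 0.356
gripper_force: 0.0
```

Run:
```python
from plant import robot,cams
import cv2,pickle,numpy as np
s=robot.observe();print(s['time'],s['tcp_pos'],s['opening'],s['gripper_force'],s['wrist_force'])
w=cams.get_image('wrist');sc=cams.get_image('scene');pickle.dump((s,w,sc),open('w2.pkl','wb'))
cv2.imwrite('pics/w2.png',np.hstack([w['color'],sc['color']])[::1,:,::-1][:, :].copy()) if 0 else cv2.imwrite('pics/w2.png',cv2.resize(np.hstack([w['color'],sc['color']]),(800,300))[:,:,::-1])
```

```text
3.9 [ 0.61409104 -0.094872    0.20140012] 0.3559787142568857 0.0 [-0.18660133  0.35968176  0.45126296]
```

View pics/w2.png

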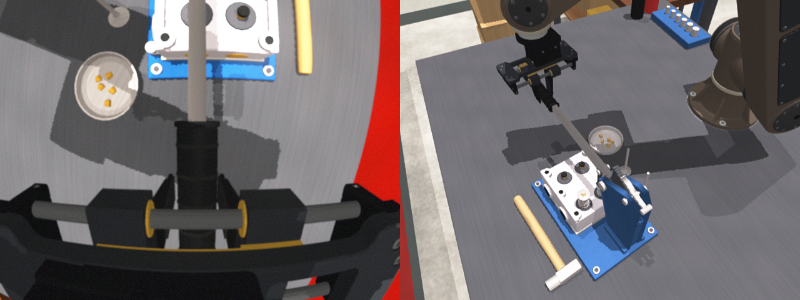

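The wrist half shows the fingers closing symmetrically around the grip at about (197,200), with contact not quite made. The scene half shows the gripper over the grip. I'll let the fingers finish closing.

Request:
jog_arm(series=[[[0, 0, 0], 0, 255], [[0, 0, 0], 0, 255], [[0, 0, 0], 0, 255], [[0, 0, 0], 0, 255], [[0, 0, 0], 0, 255]], force=45)

```text
time: 4.42
tcp_pos: [0.6148, -0.0948, 0.2016]
ee_rot: [[-0.147, 0.989, 0.002], [0.989, 0.147, -0.0], [-0.0, 0.002, -1.0]]
wrist_force: [5.7, 2.6, -0.3]
opening: 0.298
gripper_force: 45.0
```

Request:
jog_arm(series=[[[0, 0, 3], 0, 255], [[-0.5, 0, 8], 0, 255], [[-1, 0, 13], 0, 255], [[-1.5, 0, 18], 0, 255], [[-2, 0, 23], 0, 255]], force=45)

```text
time: 4.83
tcp_pos: [0.6152, -0.0968, 0.18]
ee_rot: [[-0.147, 0.989, 0.003], [0.989, 0.147, -0.0], [-0.001, 0.003, -1.0]]
wrist_force: [1.0, -3.2, 8.4]
opening: 0.297
gripper_force: 45.0
```

Request:
jog_arm(series=[[[0, 0, 4], 0, 255], [[0, 0, 8], 0, 255], [[0, 0, 12], 0, 255], [[0, 0, 16], 0, 255], [[0, 0, 16], 0, 255]], force=45)

```text
time: 5.25
tcp_pos: [0.6149, -0.0954, 0.1632]
ee_rot: [[-0.147, 0.989, 0.002], [0.989, 0.147, 0.002], [0.001, 0.002, -1.0]]
wrist_force: [1.6, 9.1, 11.2]
opening: 0.296
gripper_force: 45.0
```

Run:
```python
from plant import robot,cams
import cv2,pickle,numpy as np
s=robot.observe();print(s['time'],s['tcp_pos'],s['opening'],s['gripper_force'],s['wrist_force'],s['moment'])
w=cams.get_image('wrist');sc=cams.get_image('scene');pickle.dump((s,w,sc),open('w3.pkl','wb'))
cv2.imwrite('pics/w3.png',np.hstack([w['color'][100:400,120:520],sc['color'][60:360,50:450]])[:,:,::-1])
```

```text
5.25 [ 0.61490531 -0.09543847  0.16316033] 0.2960558992933583 45.00588297843933 [ 1.64319303  9.11581476 11.15489427] [ 1.98235625 -0.48933073  0.10348226]
```

View pics/w3.png

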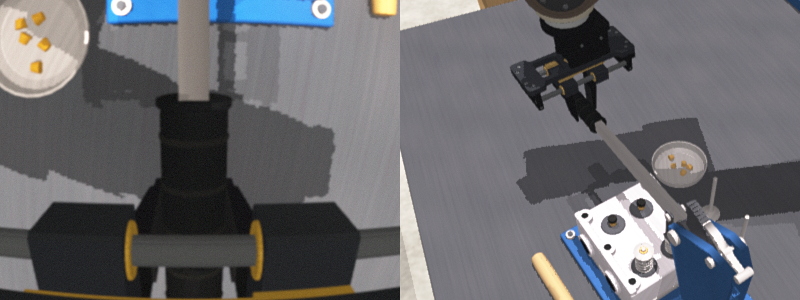

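The fingers hold the grip without visible slip: the collar is at (193,98) in the wrist crop. The lever is partly down and pulls the hand slightly towards the pivot, so I'll continue with a small shift that way.

Request:
jog_arm(series=[[[1, 0, 5], 0, 255], [[2, 0, 10], 0, 255], [[2.5, 0, 15], 0, 255], [[3, 0, 20], 0, 255], [[3, 0, 25], 0, 255]], force=45)

```text
time: 5.77
tcp_pos: [0.6148, -0.0942, 0.1387]
ee_rot: [[-0.147, 0.989, 0.003], [0.989, 0.147, -0.001], [-0.001, 0.003, -1.0]]
wrist_force: [-0.7, 1.7, 17.1]
opening: 0.297
gripper_force: 45.0
```

Request:
jog_arm(series=[[[0, 0, 5], 0, 255], [[1, 0, 10], 0, 255], [[1.5, 0, 15], 0, 255], [[2, 0, 20], 0, 255], [[2, 0, 20], 0, 255]], force=45)

```text
time: 6.18
tcp_pos: [0.6143, -0.0911, 0.1179]
ee_rot: [[-0.147, 0.989, 0.002], [0.989, 0.147, 0.001], [0.001, 0.002, -1.0]]
wrist_force: [1.8, 6.1, 12.2]
opening: 0.297
gripper_force: 45.0
```

Run:
```python
from plant import robot,cams
import cv2,pickle,numpy as np
s=robot.observe();print(s['time'],s['tcp_pos'],s['opening'],s['gripper_force'],s['wrist_force'],s['moment'])
w=cams.get_image('wrist');sc=cams.get_image('scene');pickle.dump((s,w,sc),open('w4.pkl','wb'))
cv2.imwrite('pics/w4.png',np.hstack([w['color'][100:400,120:520],sc['color'][60:360,50:450]])[:,:,::-1])
```

```text
6.1833 [ 0.61426201 -0.09108694  0.11790398] 0.2972614999177301 44.996439814567566 [ 1.82207516  6.08590743 12.18348315] [ 1.33735252 -0.37597503 -0.13281921]
```

View pics/w4.png

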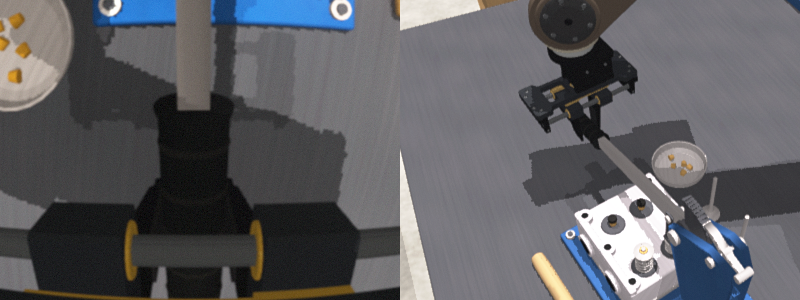

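Request:
jog_arm(series=[[[1, 0, 4], 0, 255], [[2, 0, 8], 0, 255], [[3, 0, 12], 0, 255], [[4, 0, 16], 0, 255], [[4, 0, 17], 0, 255]], force=45)

```text
time: 6.7
tcp_pos: [0.6139, -0.0884, 0.1019]
ee_rot: [[-0.147, 0.989, 0.003], [0.989, 0.147, -0.001], [-0.002, 0.003, -1.0]]
wrist_force: [-0.1, -0.6, 15.5]
opening: 0.293
gripper_force: 45.0
```

Request:
jog_arm(series=[[[0.5, 0, 2], 0, 255], [[0.5, 0, 4], 0, 255], [[1, 0, 6], 0, 255], [[1.5, 0, 8], 0, 255], [[1.5, 0, 8], 0, 255]], force=45)

```text
time: 7.12
tcp_pos: [0.6136, -0.0868, 0.0934]
ee_rot: [[-0.147, 0.989, 0.003], [0.989, 0.147, -0.001], [-0.001, 0.002, -1.0]]
wrist_force: [0.8, -1.2, 10.7]
opening: 0.293
gripper_force: 45.0
```

Run:
```python
from plant import robot,cams
import cv2,pickle,numpy as np
s=robot.observe();print(s['time'],s['tcp_pos'],s['opening'],s['gripper_force'],s['wrist_force'],s['moment'])
w=cams.get_image('wrist');sc=cams.get_image('scene');t=cams.get_image('top');pickle.dump((s,w,sc,t),open('w5.pkl','wb'))
cv2.imwrite('pics/w5.png',np.hstack([w['color'][100:400,120:520],sc['color'][60:360,50:450]])[:,:,::-1])
```

```text
7.1167 [ 0.61363265 -0.08675562  0.09335308] 0.29348475260357826 45.00202775001526 [ 0.83319057 -1.15084099 10.74285445] [ 0.25739444 -0.45096915 -0.07240571]
```

View pics/w5.png

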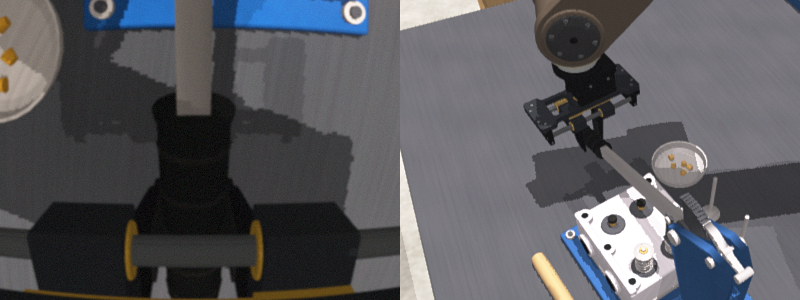

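The wrist crop shows the grip still well seated in the fingers, with the collar at (193,105). The push fell from 15.5 N at 100 mm to 10.7 N at 108 mm, so the fourth click has passed. I'll go 3 mm further and then let it settle.

Request:
jog_arm(series=[[[0.3, 0, 1], 0, 255], [[0.6, 0, 2], 0, 255], [[0.8, 0, 3], 0, 255], [[0.8, 0, 3], 0, 255], [[0.8, 0, 3], 0, 255]], force=45)

```text
time: 7.68
tcp_pos: [0.6136, -0.0862, 0.0909]
ee_rot: [[-0.147, 0.989, 0.003], [0.989, 0.147, -0.001], [-0.001, 0.003, -1.0]]
wrist_force: [1.1, -0.6, 14.7]
opening: 0.295
gripper_force: 45.0
```

Request:
jog_arm(series=[[[0, 0, 0], 0, 255], [[0, 0, 0], 0, 255], [[0, 0, 0], 0, 255], [[0, 0, 0], 0, 255], [[0, 0, 0], 0, 255]], force=45)

```text
time: 8.1
tcp_pos: [0.6136, -0.0862, 0.091]
ee_rot: [[-0.147, 0.989, 0.003], [0.989, 0.147, -0.001], [-0.001, 0.003, -1.0]]
wrist_force: [0.9, -1.8, 14.3]
opening: 0.296
gripper_force: 45.0
```

Run:
```python
from plant import robot,cams
import numpy as np
s=robot.observe();p=s['tcp_pos']
print(s['time'],p,np.linalg.norm(p-[.6148,-.0948,.2016]),s['gripper_force'],s['wrist_force'],abs(s['joint_vel']).max())
```

```text
8.1 [ 0.61358273 -0.08622264  0.09095797] 0.11098067661910965 45.00313639640808 [ 0.9127405  -1.77012082 14.29623316] 0.0011489306635780478
```

```bash
python3 -c "
from plant import robot
print(robot.job_done())"
```

```text
the job is handed in; nothing more can be done
None
```

I brought the lever down four clicks and handed the job in with the fingers still holding it. By the tool's own position the grip is about 111 mm from its start. The fingers grip at 45 N and the hand carries about 14 N of spring load; I have no verdict and no direct reading of the pawl's load.

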